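Tighten a rotor nut with a click wrench

ROBOT

A 6-joint arm with a two-finger parallel gripper is mounted at the origin on a cart in front of the work surface, level with it; the furniture and walls round the work are solid. World frame = base frame: x ahead of the robot, y to its left, z up, the work surface at z = 0. Lengths are in m, angles in rad, forces in N, time in s.
With the tool pointing down it reaches from about 0.4 to 0.825 m from the base axis. Payload 7 kg.
Tool frame: the origin (TCP) lies at the very end of the fingers, on their centre line; the grasp point (between the pads) lies 19 mm behind it (pinch_z is the distance from the TCP to the grasp point, in m); y points along the fingers, x is the direction in which the jaws open and shut, and the axes are right-handed (so a half turn about y gives the same grasp; the last joint's range is limited). The gripper opens to 88 mm and grips with 3 to 60 N. Pads are 19 mm wide; open, the fingers measure 130 mm over their backs; the gripper's body (78 mm by 193 mm) begins 47 mm behind the grasp point.
Start: joints at [-1.013, 0.359, 0.012, 0, -1.224, -0.288], TCP at [0.18, -0.651, 0.227] pointing down, gripper open.
Joint ranges: [-3.07, 3.07], [-1.43, 2.12], [-1.02, 1.25], [-3.03, 1.67], [-3.05, -0], [-3.03, 3.03]. Speed limits (rad/s): [2.39, 2.39, 3.01, 3.14, 3.14, 3.14].

INTERFACE

Orientations are given as a rotation vector (axis times angle).
In Python, from workcell import * gives the robot as it stands.
- The arm moves only by the tool apply_moves, never from a script. Its argument "increments" is a list that holds one entry, the list of rows, each a list of 7 numbers: the closure, from 0 (fully open) to 1 (shut), then the shift along the world's x, y, z in mm, then the turn, a rotation vector about the world's x, y, z in degrees. A call has 1 to 5 rows; each row shifts and turns the pose as measured when the row begins; what a row does not reach is not made up. A row lasts 1/10 s, in which the tool goes at most 50 mm and 8.59 degrees, less where a joint would pass 70% of its speed; a pose out of reach is approached as far as the arm can. A call with a gripper value outside its range is refused whole. The fingers move at their own pace and stop on an object; "squeeze" is the grip in N (left out, the last holds). Time passes only in rows, so rows that do not move let the fingers close. It gives the time, the measured TCP pose, the force and the opening at its end, in the units of the state.
- observe(): the state, without advancing time (a new reading comes with each control period).
- read_camera(name): name is "side" or "top"; returns the picture (384x512x3 uint8, red, green, blue); there is no depth.
- camera_params(name): a dict with "fovy" (degrees; the focal length in pixels is half the picture's height over the tangent of half this angle, whatever the lens; pixels are square), "cx", "cy" (the principal point, pixels), "position" and "orientation" of the camera in the world. Camera axes: x right, y up, looking along -z (the intrinsics and any distortion apply to the point x, -y, -z); pixel columns grow to the right and rows downward; lengths in m; the calibration is good to about 2 mm. A picture is of the moment at which its call begins. camera_params takes no time and is no camera call.
- hand_in(): hands the job in, once; it reports no verdict.
The state is a dict: "t": time; "qpos": joint angles; "joint_vel": joint speeds; "joint_efforts": joint torques, N m; "position": TCP position; "tool_rot": TCP orientation; "wrist_force": force on the tool from outside, world axes, zero at the start; "wrist_torque": the same for the moment, N m; "gripper_width": finger opening in m.
Only numpy, scipy, OpenCV 4.12 (cv2) and the standard library are available. Lean on these libraries where they do the work, as an engineer would, in place of code of your own. Each camera call takes 0.05 s, during which the arm holds its last target. There are 200 camera calls.

TASK

Take the click wrench from its rubber pad, set its open jaw squarely down over the square nut on top of the rotor, and turn it clockwise (seen from above) until the nut comes up tight and the wrench trips: its head joint then folds clearly. Stop there, do not fold the wrench any further, and do not fold it before the nut is tight. Then lift the wrench off and lay it flat on its rubber pad again, leaving the other things on the table where they are.

Things in the scene. Friction and masses are not known exactly. Their poses are not given: they have to be found in the camera images.
- wrench_grip (a point): Middle of the wrench's black ribbed grip (90 long, 20 wide, 26 high), half-way up, 13 mm over the wrench's flat underside. x runs along the grip to the jaw, z up. In x: grip -50 to 40, steel shank to 73, breakaway pivot at 73, jaw centre at 115, prong tips at 132 mm. Wrench 0.33 kg, centre of mass about 35 mm ahead of this point. Starts flat on the pad.
- wrench_jaw (a point): Centre of the open jaw on the hinged steel head, at the level of the wrench's underside. The jaw is a fork open along +x: two prongs 36 mm apart (in y), 11 mm wide, 14 mm high; the throat lies 19 mm behind this point, the prong tips 17 mm ahead; head 58 mm wide. z up.
- wrench_head (a joint): Breakaway hinge of the wrench (vertical), 42 mm behind the jaw centre. 0 = straight (start; cannot go below). Rigid until a clockwise pull loads it with about 0.5 N m, then it folds at that steady torque and stays as left. Tripped when over 0.1 rad; do not fold past 0.4; hard stop at 0.5. Positive: handle swung clockwise from above relative to the head.
- nut_seat (a point): On the nut's axis at the top of its 52 mm washer, where the jaw's underside rests, 80 mm over the table. Turns with the nut: x and y square to its four flats, z up. Dark steel square nut, 32 mm across flats, 20 mm high (slightly narrower in the top 3 mm), a 16 mm stud end 7 mm high on top. The rotor around the washer lies 6 mm lower.
- nut (a joint): Angle of the nut, growing as it is turned clockwise seen from above. It starts between 0.35 and 0.6 rad and turns with little friction (0.12 N m) up to 1.0 rad, where it is tight and stops firmly; it stays where it is left.
- stand: Grey 120 mm square base plate, fixed on the table, with a round aluminium centrifuge rotor (120 mm across, six dark bores in its top) on it; the rotor's hold-down nut is on top. Origin: centre of the underside, on the table.
- pad: Plain grey tool pad (rubber), 210 x 90 x 12 mm (x, y, z), fixed on the table. Origin: centre of its underside; x along its length. A shelf hangs 0.5 m over the table, from about 0.1 m behind the pad's centre: carry the wrench low.
- lab_timer: Bystander, to be left alone: white bench timer lying flat, 66 x 66 x 19 mm; origin at the centre of its underside.
- petri_dish: Bystander, to be left alone: round petri dish near the left end of the table, 63 mm across, 16 mm high; origin at the centre of its underside.
- petri_dish_b: Bystander, to be left alone: a second petri dish, 63 mm across, 16 mm high, to the right of the pad; origin at the centre of its underside.
- dropper_bottle: Bystander, to be left alone: small white dropper bottle, 24 mm across, 68 mm high, behind the pad, to its right; origin at the centre of its underside.
- forceps: Bystander, to be left alone: steel forceps lying flat in front of the stand, 126 x 20 x 8 mm; origin at the centre of its underside.
- wrench: The click wrench as a whole, 182 mm long; origin at its underside, below the middle of the grip; same axes as the grip.

How it is judged:
By the outcome, as a careful person would: the job done as asked, in the order asked, and still so for the second after the job is handed in, with the robot touching nothing.
It also fails if it takes over 67 s, if anything falls off the work surface, if the arm or the gripper's body presses on something with over 40 N, if the wrist force passes 120 N, or if a joint passes its speed limit or range.

## Working session

There is one attempt and no reset: what is moved stays moved. The work goes in short steps, Python scripts to look and compute and a tool call to move; the robot and the scene stay as the last step left them, time stands still between calls to the robot, and variables do not carry over. Pictures are saved under pics/ and viewed, about 8 in all and at most 12, crops included, and the job is handed in when it is done.

Besides the shell and the picture viewer there is one more tool, called after "Call:" by a JSON object that holds its "fn" and its "kwargs", one argument or row to a line. apply_moves: Moves the arm, as the interface text tells. Its arguments: {"type":"object","properties":{"increments":{"type":"array"},"squeeze":{"type":"number"}},"required":["increments"]}

```bash
mkdir -p pics; ls; python3 - <<'E'
from workcell import *
import cv2
for n in("side","top"):
    p=camera_params(n);print(n,p)
    cv2.imwrite(f"pics/{n}0.png",cv2.cvtColor(read_camera(n),cv2.COLOR_RGB2BGR))
print(observe())
E
```

```text
pics
side {'fovy': 50.29191744451524, 'cx': 255.5592865874513, 'cy': 188.71318999796046, 'position': array([-0.03820073,  0.87133359,  0.82057382]), 'orientation': array([ 0.36327865, -1.25362403, -2.35996493])}
top {'fovy': 50.13832609907337, 'cx': 252.69442602479947, 'cy': 195.54129439162557, 'position': array([ 0.34137396, -0.0741993 ,  1.60880345]), 'orientation': array([ 0.08907496, -0.07988416, -1.54388016])}
{'t': 0.1, 'qpos': array([-1.01290648e+00,  3.59325241e-01,  1.11338505e-02, -2.74292250e-04,
       -1.22412722e+00, -2.88065681e-01]), 'joint_vel': array([ 0.00015555, -0.00217682,  0.0013903 ,  0.00154624, -0.00043903,
        0.0001429 ]), 'joint_efforts': array([-2.90150410e-04, -5.84164095e+01,  2.93753690e+01,  7.01548934e+00,
        1.01724706e-02, -7.21189576e-05]), 'position': array([ 0.17974415, -0.65015978,  0.22570887]), 'tool_rot': array([-1.06791692, -1.4054577 ,  1.40407923]), 'wrist_force': array([-0.48418143, -1.22540656,  0.5364645 ]), 'wrist_torque': array([-0.00384882,  0.02885142, -0.03241098]), 'gripper_width': 0.08785787508042099}
```

View pics/side0.png

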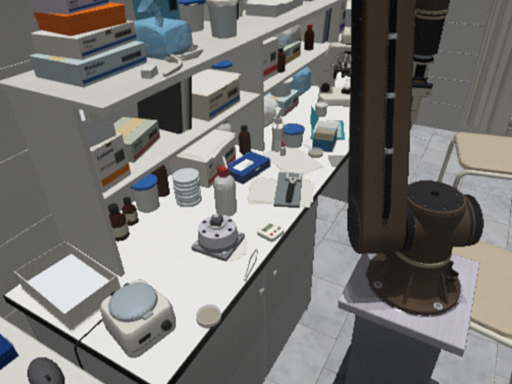

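View pics/top0.png

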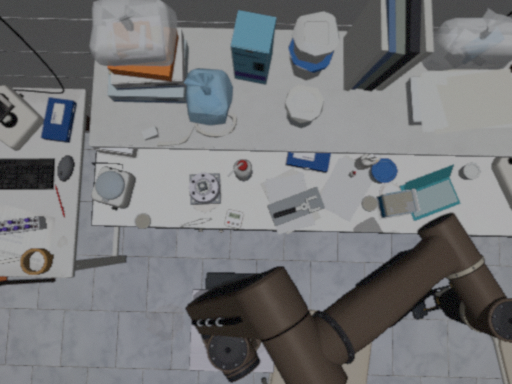

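```bash
python3 - <<'E'
import cv2,numpy as np
a=cv2.imread('pics/top0.png')[160:240,180:340]; b=cv2.imread('pics/side0.png')[165:265,185:325]
a=cv2.resize(a,(800,400),interpolation=cv2.INTER_CUBIC)
cv2.imwrite('pics/c1.png',a)
cv2.imwrite('pics/c2.png',cv2.resize(b,(800,571),interpolation=cv2.INTER_CUBIC))
E
```

```text
(no output)
```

View pics/c1.png

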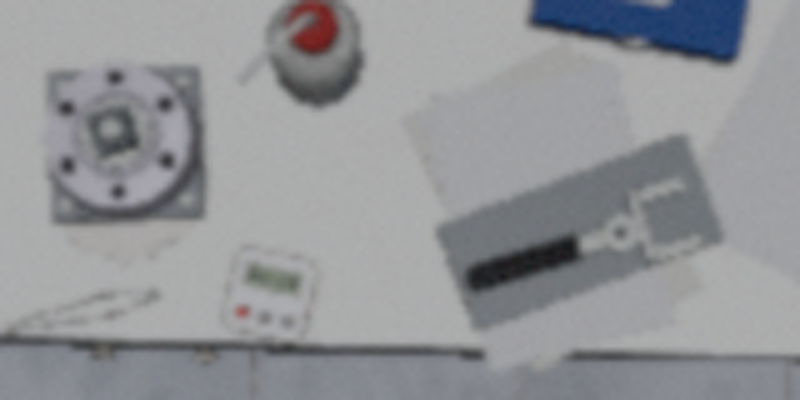

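View pics/c2.png

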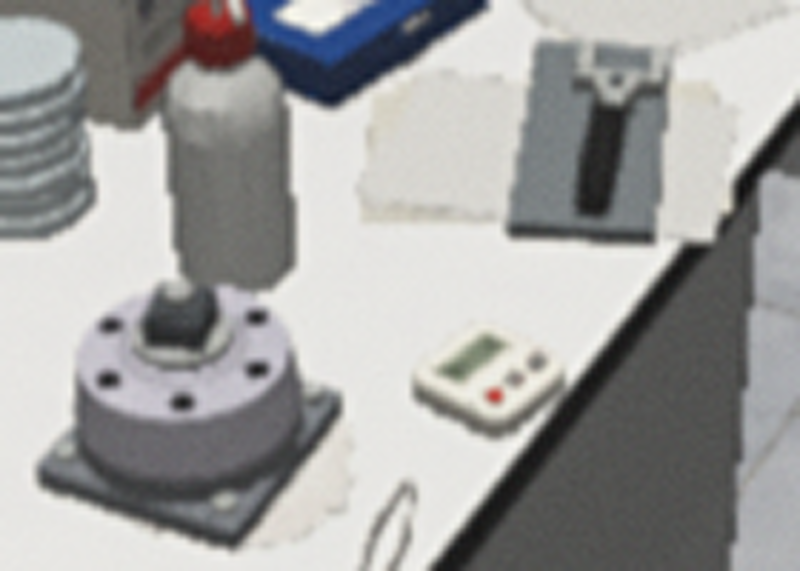

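```bash
cat > h.py <<'E'
from workcell import *
import cv2,numpy as np
from scipy.spatial.transform import Rotation as R
def KP(n):
    p=camera_params(n);f=192/np.tan(np.radians(p['fovy']/2))
    return f,p['cx'],p['cy'],p['position'],R.from_rotvec(p['orientation']).as_matrix()
def ray(n,uv,z):
    f,cx,cy,c,M=KP(n);uv=np.atleast_2d(np.asarray(uv,float))
    d=np.c_[(uv[:,0]-cx)/f,-(uv[:,1]-cy)/f,-np.ones(len(uv))]@M.T
    return c+d*((z-c[2])/d[:,2])[:,None]
def proj(n,X):
    f,cx,cy,c,M=KP(n);q=(np.atleast_2d(X)-c)@M
    return np.c_[cx+f*q[:,0]/-q[:,2],cy-f*q[:,1]/-q[:,2]]
def blobs(m,lo,hi):
    k,l,s,c=cv2.connectedComponentsWithStats(m.astype('uint8'))
    return [(s[i,4],c[i],l==i) for i in range(1,k) if lo<=s[i,4]<=hi]
def full(n,name):
    a=cv2.cvtColor(read_camera(n),cv2.COLOR_RGB2BGR);cv2.imwrite('pics/'+name,a);return a
E
python3 - <<'E'
from h import *
a=cv2.imread('pics/top0.png');g=a.max(2).astype(int)
# dark: grip
def on(x0,y0,x1,y1,m):
    z=np.zeros_like(m);z[y0:y1,x0:x1]=m[y0:y1,x0:x1];return z
for A,c,m in blobs(on(265,195,305,225,g<75),20,400):
    r=cv2.minAreaRect(np.argwhere(m)[:,::-1].astype('float32'));P=ray('top',cv2.boxPoints(r),.036)
    print('grip',A,c.round(1),r,ray('top',c,.036).round(4),np.round([np.linalg.norm(P[i]-P[i-1]) for i in (1,2)],4))
    ys,xs=np.nonzero(m);w=ray('top',np.c_[xs,ys],.036)[:,:2];ev,V=np.linalg.eigh(np.cov(w.T));print('axis',V[:,1],np.degrees(np.arctan2(V[1,1],V[0,1])))
# pad: print hsv of pad vs paper
print(a[201,300:300+1],a[190,290],a[208,318],a[218,300])
b=a.astype(int)
m=on(260,180,330,232,(g>95)&(g<150))
for A,c,mm in blobs(m,300,3000):
    cn=cv2.findContours(mm.astype('uint8'),0,1)[0];r=cv2.minAreaRect(np.vstack(cn));P=ray('top',cv2.boxPoints(r),.012)
    print('pad',A,r,P.round(3)[:,:2].tolist(),P.mean(0).round(4),[np.linalg.norm(P[i]-P[i-1]).round(4) for i in (1,2)])
# bores
up=cv2.resize(a[165:215,180:230],None,fx=8,fy=8,interpolation=cv2.INTER_CUBIC);G=up.max(2)
pts=[]
for A,c,mm in blobs(G<95,60,4000):
    uv=(c+.5)/8-.5+[180,165];print('dark',A,uv.round(2),ray('top',uv,.074)[0,:2].round(4),ray('top',uv,.1)[0,:2].round(4))
E
```

```text
grip 115 [284.3 212.3] ((283.95001220703125, 212.3500213623047), (5.0596442222595215, 22.452171325683594), 71.56504821777344) [[ 0.4502 -0.1854  0.036 ]] [0.0864 0.0194]
axis [-0.32877169  0.94440943] 109.194238805218
[[121 117 114]] [165 162 162] [150 149 149] [163 160 159]
pad 1087 ((295.616455078125, 206.14385986328125), (23.876394271850586, 54.1900520324707), 69.44395446777344) [[0.48, -0.116], [0.56, -0.313], [0.473, -0.346], [0.394, -0.15]] [ 0.4771 -0.2312  0.012 ] [np.float64(0.2128), np.float64(0.0933)]
dark 208 [202.54 175.05] [0.5808 0.1287] [0.5767 0.1252]
dark 222 [212.55 180.37] [0.5614 0.0901] [0.5577 0.0873]
dark 264 [192.81 181.19] [0.5564 0.1645] [0.5528 0.1605]
dark 1853 [203.81 186.94] [0.5356 0.1221] [0.5323 0.1188]
dark 197 [198.53 184.28] [0.5452 0.1424] [0.5417 0.1388]
dark 3990 [210.96 197.47] [0.4964 0.0937] [0.4937 0.0908]
dark 242 [212.92 191.72] [0.5183 0.0871] [0.5153 0.0844]
dark 239 [193.06 192.61] [0.5131 0.1618] [0.5101 0.1578]
dark 149 [203.14 197.9 ] [0.494 0.123] [0.4914 0.1197]
```

```bash
python3 - <<'E'
from h import *
T=[];S=[]
for i in range(4): T.append(read_camera('top').astype(float));S.append(read_camera('side').astype(float))
t=np.mean(T,0)[...,::-1];s=np.mean(S,0)[...,::-1]
cv2.imwrite('pics/tavg.png',t);cv2.imwrite('pics/savg.png',s)
A=cv2.resize(t[174:200,190:216],(400,400),interpolation=cv2.INTER_CUBIC)
B=cv2.resize(s[208:258,193:243],(400,400),interpolation=cv2.INTER_CUBIC)
cv2.imwrite('pics/c3.png',np.clip(np.hstack([A,B])*1.3,0,255))
# side bores, grip
g=s.max(2)
up=cv2.resize(s[208:258,193:243],None,fx=8,fy=8,interpolation=cv2.INTER_CUBIC).max(2)
for n,c,m in blobs(up<80,60,4000):
    uv=(c+.5)/8-.5+[193,208];print(n,uv.round(2),ray('side',uv,.074)[0,:2].round(4))
z=np.zeros(g.shape,bool);z[180:206,278:305]=g[180:206,278:305]<70
for n,c,m in blobs(z,20,400):
    ys,xs=np.nonzero(m);w=ray('side',np.c_[xs,ys],.033)[:,:2];V=np.linalg.eigh(np.cov(w.T))[1][:,1];print('grip',n,c,w.mean(0),V)
E
```

```text
222 [229.44 220.14] [0.5186 0.0885]
168 [203.9  221.57] [0.5817 0.1298]
267 [229.58 229.25] [0.4953 0.1241]
266 [203.51 231.06] [0.557  0.1661]
298 [216.47 235.05] [0.5141 0.1632]
grip 118 [289.61864407 192.6779661 ] [ 0.44969803 -0.17935367] [-0.34427632  0.93886837][ WARN:0@12.202] global loadsave.cpp:1063 imwrite_ Unsupported depth image for selected encoder is fallbacked to CV_8U.
```

View pics/c3.png

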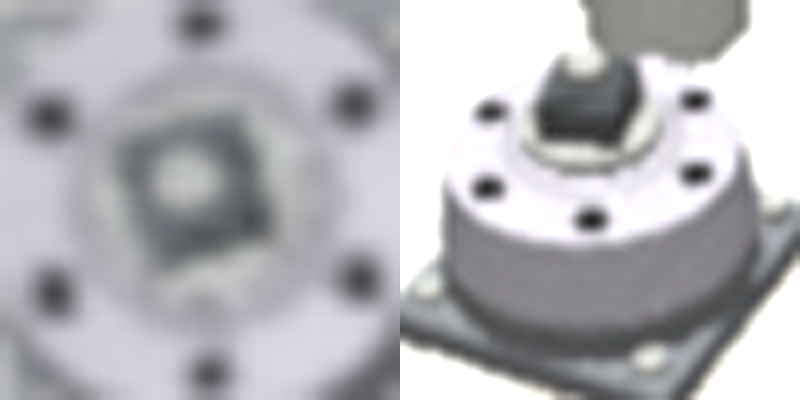

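```bash
python3 - <<'E'
from h import *
t=cv2.imread('pics/tavg.png')
up=cv2.resize(t[174:200,190:216],None,fx=16,fy=16,interpolation=cv2.INTER_CUBIC).max(2)
for th in (110,125,140):
    for n,c,m in blobs(up<th,5000,40000):
        if np.linalg.norm(c-[195,190])>60: continue
        cn=max(cv2.findContours(m.astype('uint8'),0,1)[0],key=cv2.contourArea)
        r=cv2.minAreaRect(cn);P=ray('top',(cv2.boxPoints(r)+.5)/16-.5+[190,174],.095)[:,:2]
        e=P[1]-P[0];f=P[2]-P[1];print(th,n,P.mean(0).round(4),np.linalg.norm(e).round(4),np.linalg.norm(f).round(4),np.degrees([np.arctan2(e[1],e[0]),np.arctan2(f[1],f[0])]).round(1))
tips=np.array([[683,185],[700,240]]);P=ray('top',(tips+.5)/5-.5+[180,160],.026);print(P,P.mean(0))
g=np.array([.450,-.184]);d=P.mean(0)[:2]-g;print(np.linalg.norm(d),np.degrees(np.arctan2(d[1],d[0])))
E
```

```text
110 14945 [0.5367 0.1252] 0.0332 0.0342 [ -71.7 -161.3]
125 20490 [0.5367 0.1253] 0.0363 0.0381 [ -71.7 -161.3]
[[ 0.51479503 -0.30882326  0.026     ]
 [ 0.47238161 -0.3223254   0.026     ]] [ 0.49358832 -0.31557433  0.026     ]
0.1386064447818159 -71.67084972367984
```

Call:
{"fn": "apply_moves", "kwargs": {
  "increments": [
    [[0,25,42,0,0,0,8.5],[0,25,42,0,0,0,8.5],[0,25,42,0,0,0,8.5],[0,25,42,0,0,0,8.5],[0,25,42,0,0,0,8.5]]
  ]
}}

```text
t: 1.0
position: [0.3041, -0.4384, 0.224]
tool_rot: [-0.538, -1.908, 1.91]
wrist_force: [1.2, 0.0, -0.4]
gripper_width: 0.0876
```

Call:
{"fn": "apply_moves", "kwargs": {
  "increments": [
    [[0,26,40,0,0,0,8.5],[0,26,40,0,0,0,8.5],[0,26,40,0,0,0,8.5],[0,26,40,-20,0,0,8.5],[0,26,40,-30,0,0,8.5]]
  ]
}}

```text
t: 1.5
position: [0.4351, -0.2378, 0.1835]
tool_rot: [-0.2, 2.107, -2.117]
wrist_force: [0.7, -0.3, 0.0]
gripper_width: 0.0877
```

```bash
cat >> h.py <<'E'
def st():
    o=observe();M=R.from_rotvec(o['tool_rot']).as_matrix()
    print('t',round(o['t'],2),'pos',o['position'].round(4),'yaw',np.degrees(np.arctan2(M[1,0],M[0,0])).round(2)%360,'down',M[:,1].round(3),'F',o['wrist_force'].round(1),'T',o['wrist_torque'].round(2),'w',round(o['gripper_width'],4),'q6',o['qpos'].round(2))
    return o,M
E
python3 -c "from h import *;st()"
```

```text
t 1.5 pos [ 0.4351 -0.2378  0.1835] yaw 191.44 down [ 0.011 -0.004 -1.   ] F [ 0.7 -0.3  0. ] T [-0.06 -0.03 -0.01] w 0.0877 q6 [-0.1   0.09 -0.45  0.   -1.02  0.3 ]
```

Call:
{"fn": "apply_moves", "kwargs": {
  "increments": [
    [[0,21,37,-20,0,0,7.5],[0,0,0,-40,0,0,0],[0,0,0,-35,0,0,0],[0,0,0,-25,0,0,0],[0,0,0,0,0,0,0]]
  ]
}}

```text
t: 2.0
position: [0.4599, -0.1931, 0.0596]
tool_rot: [-0.344, 2.019, -2.029]
wrist_force: [-0.1, -0.5, 0.0]
gripper_width: 0.0875
```

```bash
python3 - <<'E'
from h import *
st()
a=full('side','s1.png');b=full('top','t1.png')
A=cv2.resize(a[155:225,260:330],(400,400),interpolation=cv2.INTER_CUBIC);B=cv2.resize(b[175:245,255:325],(400,400),interpolation=cv2.INTER_CUBIC)
cv2.imwrite('pics/c4.png',np.hstack([A,B]))
E
```

```text
t 2.0 pos [ 0.4599 -0.1931  0.0596] yaw 200.16 down [ 0.015 -0.002 -1.   ] F [-0.1 -0.5  0. ] T [ 0.01  0.31 -0.01] w 0.0875 q6 [-0.    0.24 -0.6   0.   -0.71  0.35]
```

View pics/c4.png

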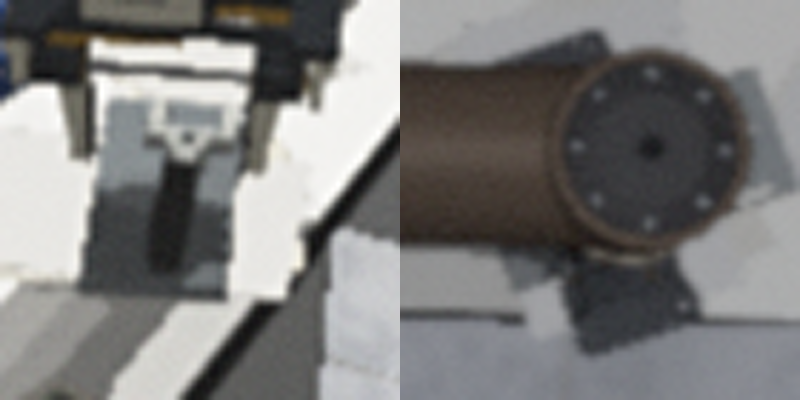

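Call:
{"fn": "apply_moves", "kwargs": {
  "increments": [
    [[0,-3,-8,-20,0,0.8,-1],[0,0,0,-15,0,0,0],[0,0,0,-8,0,0,0],[0,0,0,0,0,0,0]]
  ]
}}

```text
t: 2.5
position: [0.465, -0.2034, 0.0261]
tool_rot: [-0.324, 2.025, -2.041]
wrist_force: [0.4, -0.6, 1.1]
gripper_width: 0.0876
```

```bash
python3 -c "from h import *;st()"
```

```text
t 2.5 pos [ 0.465  -0.2034  0.0261] yaw 199.15 down [ 0.019 -0.005 -1.   ] F [ 0.4 -0.6  1.1] T [0.02 0.26 0.01] w 0.0876 q6 [-0.02  0.31 -0.62  0.01 -0.63  0.35]
```

Call:
{"fn": "apply_moves", "kwargs": {
  "increments": [
    [[0,-8,2,0,0,1.1,0],[0,0,0,0,0,0,0],[0,0,0,0,0,0,0]]
  ]
}}

```text
t: 2.8
position: [0.4582, -0.2015, 0.0292]
tool_rot: [-0.343, 2.034, -2.045]
wrist_force: [0.2, -0.2, 0.1]
gripper_width: 0.0877
```

```bash
python3 -c "from h import *;st()"
```

```text
t 2.8 pos [ 0.4582 -0.2015  0.0292] yaw 199.16 down [ 0.003 -0.005 -1.   ] F [ 0.2 -0.2  0.1] T [ 0.02  0.17 -0.02] w 0.0877 q6 [-0.02  0.3  -0.62  0.01 -0.65  0.34]
```

Call:
{"fn": "apply_moves", "kwargs": {
  "increments": [
    [[0,-2,0,-6,0,0,0],[0,0,0,-5,0,0,0],[0,0,0,-3,0,0,0],[0,0,0,0,0,0,0]]
  ]
}}

```text
t: 3.2
position: [0.4565, -0.2014, 0.0149]
tool_rot: [-0.341, 2.033, -2.045]
wrist_force: [0.5, -0.1, -0.1]
gripper_width: 0.0874
```

```bash
python3 -c "from h import *;st()"
```

```text
t 3.2 pos [ 0.4565 -0.2014  0.0149] yaw 199.18 down [ 0.004 -0.005 -1.   ] F [ 0.5 -0.1 -0.1] T [-0.02  0.17 -0.02] w 0.0874 q6 [-0.02  0.32 -0.64  0.01 -0.61  0.34]
```

Close on the grip.

Call:
{"fn": "apply_moves", "kwargs": {
  "increments": [
    [[0.5,0,0,0,0,0,0],[0.7,0,0,0,0,0,0],[0.9,0,0,0,0,0,0],[1,0,0,0,0,0,0],[1,0,0,0,0,0,0]]
  ],
  "squeeze": 50
}}

```text
t: 3.7
position: [0.4565, -0.2014, 0.0146]
tool_rot: [-0.342, 2.033, -2.045]
wrist_force: [0.2, -0.7, 0.6]
gripper_width: 0.0535
```

Call:
{"fn": "apply_moves", "kwargs": {
  "increments": [
    [[1,0,0,0,0,0,0],[1,0,0,0,0,0,0],[1,0,0,5,0,0,0],[1,0,0,10,0,0,0],[1,0,0,0,0,0,0]]
  ]
}}

```text
t: 4.2
position: [0.4566, -0.2013, 0.0309]
tool_rot: [-0.342, 2.033, -2.045]
wrist_force: [1.2, -0.7, -3.0]
gripper_width: 0.019
```

```bash
python3 -c "from h import *;st()"
```

```text
t 4.2 pos [ 0.4566 -0.2013  0.0309] yaw 199.19 down [ 0.004 -0.005 -1.   ] F [ 1.2 -0.7 -3. ] T [ 0.02 -0.04  0.05] w 0.019 q6 [-0.02  0.29 -0.62  0.01 -0.65  0.34]
```

```bash
python3 -c "
from h import *
print(ray('side',[[216,203],[226,213],[236,213]],0)); print(ray('top',[[235,167],[243.5,180],[252,167]],.1))"
```

```text
[[ 6.66884045e-01 -4.79479555e-02  0.00000000e+00]
 [ 6.04853515e-01 -1.61145681e-02 -1.11022302e-16]
 [ 5.75313777e-01 -3.17412267e-02 -1.11022302e-16]]
[[ 0.6100406   0.00540647  0.1       ]
 [ 0.56191935 -0.02762821  0.1       ]
 [ 0.61160622 -0.05792363  0.1       ]]
```

Call:
{"fn": "apply_moves", "kwargs": {
  "increments": [
    [[1,0,0,20,0,0,0],[1,-10,20,25,0,0,0],[1,-10,25,25,0,0,0],[1,-10,30,20,0,0,0],[1,-10,30,0,0,0,0]]
  ]
}}

```text
t: 4.7
position: [0.4132, -0.0954, 0.1223]
tool_rot: [-0.34, 2.041, -2.048]
wrist_force: [0.6, 0.8, -3.4]
gripper_width: 0.0189
```

Call:
{"fn": "apply_moves", "kwargs": {
  "increments": [
    [[1,0,40,5,0,0,0],[1,0,40,4,0,0,0],[1,0,40,3,0,0,0],[1,0,40,0,0,0,0],[1,0,20,0,0,0,4]]
  ]
}}

```text
t: 5.2
position: [0.4081, 0.0915, 0.136]
tool_rot: [-0.401, 2.005, -2.004]
wrist_force: [0.1, 0.0, -2.3]
gripper_width: 0.0194
```

Call:
{"fn": "apply_moves", "kwargs": {
  "increments": [
    [[1,0,0,0,0,0,8.5],[1,0,0,0,0,0,8.5],[1,0,0,0,0,0,8.5],[1,0,0,0,0,0,8.5],[1,0,0,0,0,0,8.5]]
  ]
}}

```text
t: 5.7
position: [0.4049, 0.0944, 0.1351]
tool_rot: [-0.983, 1.515, -1.511]
wrist_force: [-0.0, -0.0, -4.0]
gripper_width: 0.0192
```

Call:
{"fn": "apply_moves", "kwargs": {
  "increments": [
    [[1,0,0,0,0,0,8.5],[1,0,0,0,0,0,8.5],[1,0,0,0,0,0,8.5],[1,0,0,0,0,0,8.5],[1,0,0,0,0,0,0]]
  ]
}}

```text
t: 6.2
position: [0.4014, 0.0927, 0.1338]
tool_rot: [-1.297, 1.08, -1.073]
wrist_force: [0.4, -0.8, -4.3]
gripper_width: 0.0193
```

```bash
python3 -c "from h import *;st()"
```

```text
t 6.2 pos [0.4014 0.0927 0.1338] yaw 280.34000000000003 down [-0.008 -0.004 -1.   ] F [ 0.4 -0.8 -4.3] T [-0.08  0.17 -0.04] w 0.0193 q6 [ 0.71  0.01 -0.66 -0.   -0.91  1.04]
```

Call:
{"fn": "apply_moves", "kwargs": {
  "increments": [
    [[1,10,1,0,0,0,4],[1,15,1,0,0,0,4],[1,10,0,0,0.2,-0.4,0],[1,5,0,0,0,0,0],[1,0,0,0,0,0,0]]
  ]
}}

```text
t: 6.7
position: [0.4406, 0.0936, 0.133]
tool_rot: [-1.34, 0.985, -0.983]
wrist_force: [-0.0, 0.4, -3.1]
gripper_width: 0.0191
```

```bash
python3 - <<'E'
from h import *
st()
S=np.mean([read_camera('side').astype(float) for i in range(3)],0)[...,::-1];T=np.mean([read_camera('top').astype(float) for i in range(2)],0)[...,::-1]
cv2.imwrite('pics/s2.png',S.astype('uint8'));cv2.imwrite('pics/t2.png',T.astype('uint8'))
A=cv2.resize(S[190:250,190:250],(400,400),interpolation=cv2.INTER_CUBIC);B=cv2.resize(T[170:220,180:230],(400,400),interpolation=cv2.INTER_CUBIC)
cv2.imwrite('pics/c5.png',np.clip(np.hstack([A,B]),0,255).astype('uint8'))
E
```

```text
t 6.7 pos [0.4406 0.0936 0.133 ] yaw 287.32 down [-0.002 -0.001 -1.   ] F [-0.   0.4 -3.1] T [-0.15  0.25  0.01] w 0.0191 q6 [ 0.65  0.07 -0.59 -0.   -0.9   1.22]
```

View pics/c5.png

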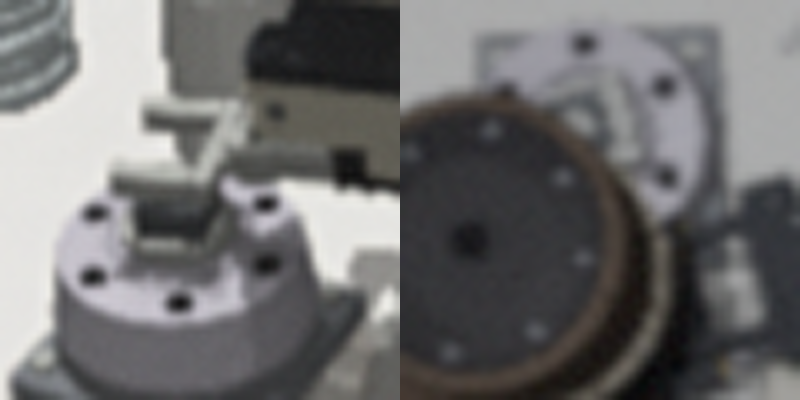

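```bash
cat >> h.py <<'E'
def jawpts(pos,yaw,L=.100,h=.003):
    a=np.radians(yaw-270);d=np.array([np.cos(a),np.sin(a),0]);l=np.array([-d[1],d[0],0]);b=np.array(pos)-[0,0,h]
    return {f'{n}{s}{t}':b+d*(L+x)+l*y*sg+[0,0,z] for n,x,y in(('tipin',.017,.018),('tipout',.017,.029),('throat',-.019,.018)) for s,sg in(('+',1),('-',-1)) for t,z in(('top',.014),('bot',0))}
E
python3 - <<'E'
from h import *
o,M=st()
for k,p in jawpts(o['position'],287.3).items(): print(k,((proj('side',p)[0]-[190,190]+.5)*400/60-.5).round(0))
n=np.array([.5375,.126,0])
for z in(.107,.1,.08): print('nut axis',z,((proj('side',n+[0,0,z])[0]-[190,190]+.5)*400/60-.5).round(0))
c=cv2.imread('pics/c5.png')[:,:400]
cv2.imwrite('pics/c6.png',cv2.resize(c[70:280,80:360],(800,600),interpolation=cv2.INTER_CUBIC))
E
```

```text
t 6.95 pos [0.44   0.0937 0.1332] yaw 287.51 down [-0.002 -0.001 -1.   ] F [ 0.1 -0.1 -3.4] T [-0.09  0.19  0.01] w 0.0191 q6 [ 0.65  0.07 -0.6  -0.   -0.9   1.23]
tipin+top [126. 127.]
tipin+bot [129. 154.]
tipin-top [152.  78.]
tipin-bot [155. 104.]
tipout+top [118. 142.]
tipout+bot [121. 169.]
tipout-top [160.  63.]
tipout-bot [162.  90.]
throat+top [209. 136.]
throat+bot [211. 163.]
throat-top [233.  87.]
throat-bot [235. 113.]
nut axis 0.107 [177. 178.]
nut axis 0.1 [178. 191.]
nut axis 0.08 [182. 227.]
```

View pics/c6.png

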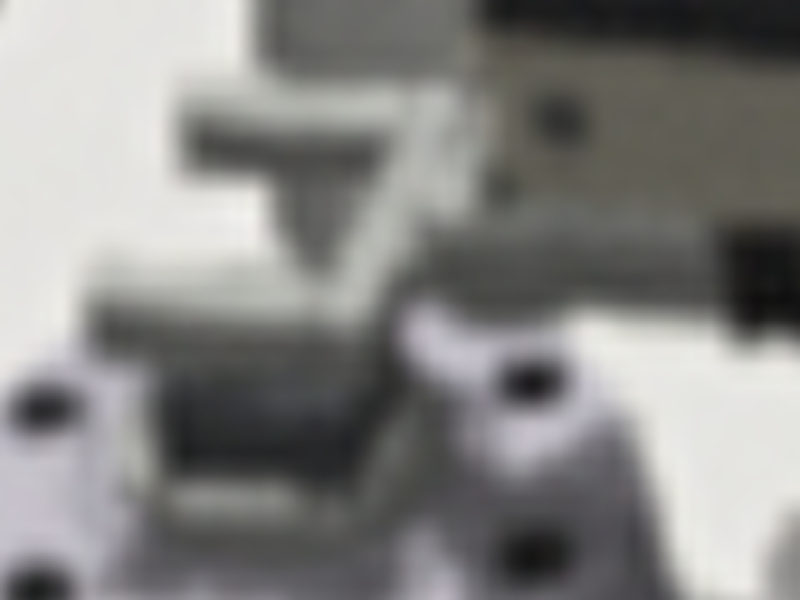

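```bash
python3 - <<'E'
from h import *
o,M=st()
print('TOP view in crop');
for k,p in jawpts(o['position'],287.5).items():
    if 'top' in k: print(k,((proj('top',p)[0]-[180,170]+.5)*8-.5).round(0))
p0=o['position'];x=M[:,0];z=M[:,2];u=np.array([0,0,1.])
for nm,q in (('tcp',p0),('near finger tip out',p0-x*.0),):print(nm,((proj('side',q)[0]-[190,190]+.5)*400/60-.5).round(0))
for s in(-1,1):
  for hh in (0,.02,.04):
    for e in(-.0095,.0095):
      q=p0+s*x*.02+z*e+u*hh;print(s,hh,e,((((proj('side',q)[0]-[190,190]+.5)*400/60-.5)-[80,70])/.35).round(0),'c6')
t=cv2.imread('pics/t2.png')[172:197,190:215];s=cv2.imread('pics/s2.png')[195:235,205:265]
cv2.imwrite('pics/c7.png',np.hstack([cv2.resize(t,(350,350),interpolation=cv2.INTER_CUBIC),cv2.resize(s,(450,300),interpolation=cv2.INTER_CUBIC)[:350] if 0 else cv2.copyMakeBorder(cv2.resize(s,(450,300),interpolation=cv2.INTER_CUBIC),0,50,0,0,cv2.BORDER_CONSTANT)]))
E
```

```text
t 6.95 pos [0.44   0.0937 0.1332] yaw 287.51 down [-0.002 -0.001 -1.   ] F [ 0.1 -0.1 -3.4] T [-0.09  0.19  0.01] w 0.0191 q6 [ 0.65  0.07 -0.6  -0.   -0.9   1.23]
TOP view in crop
tipin+top [123.  94.]
tipin-top [200.  72.]
tipout+top [ 99. 101.]
tipout-top [223.  66.]
throat+top [144. 171.]
throat-top [221. 149.]
tcp [409. 153.]
near finger tip out [409. 153.]
-1 0 -0.0095 [973. 327.] c6
-1 0 0.0095 [845. 313.] c6
-1 0.02 -0.0095 [969. 216.] c6
-1 0.02 0.0095 [839. 202.] c6
-1 0.04 -0.0095 [965. 103.] c6
-1 0.04 0.0095 [834.  89.] c6
1 0 -0.0095 [1032.  165.] c6
1 0 0.0095 [907. 151.] c6
1 0.02 -0.0095 [1028.   55.] c6
1 0.02 0.0095 [902.  42.] c6
1 0.04 -0.0095 [1025.  -57.] c6
1 0.04 0.0095 [898. -70.] c6
```

View pics/c7.png

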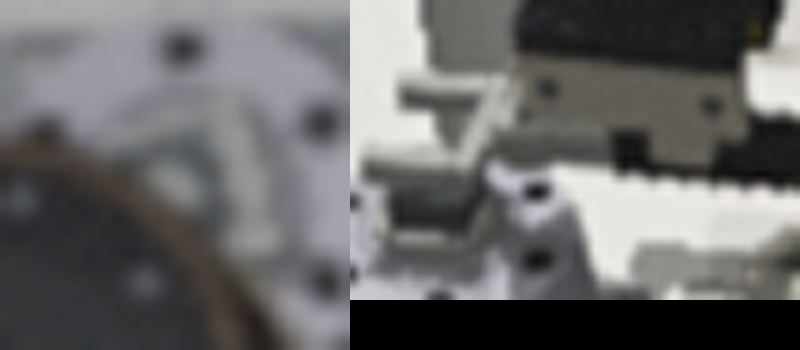

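Call:
{"fn": "apply_moves", "kwargs": {
  "increments": [
    [[1,-17,0,5,0,0,-4],[1,-18,0,0,0,0,-8],[1,0,0,0,0,0,-8.5],[1,0,0,0,0,0,-8.5],[1,0,0,0,0,0,-8.5]]
  ]
}}

```text
t: 7.45
position: [0.4024, 0.0937, 0.1388]
tool_rot: [-1.016, 1.472, -1.468]
wrist_force: [-0.1, 0.7, -4.6]
gripper_width: 0.019
```

Call:
{"fn": "apply_moves", "kwargs": {
  "increments": [
    [[1,0,0,0,0,0,-8.5],[1,0,0,0,0,0,-8.5],[1,0,0,0,0,0,-8.5],[1,0,0,0,0,0,-8.5],[1,0,0,0,0,0,-8.5]]
  ]
}}

```text
t: 7.95
position: [0.401, 0.094, 0.1396]
tool_rot: [-0.456, 1.968, -1.962]
wrist_force: [-0.5, -0.2, -2.3]
gripper_width: 0.019
```

```bash
python3 -c "from h import *;st()"
```

```text
t 7.95 pos [0.401  0.094  0.1396] yaw 206.32 down [ 0.002  0.004 -1.   ] F [-0.5 -0.2 -2.3] T [ 0.03  0.2  -0.07] w 0.019 q6 [ 0.71 -0.01 -0.66 -0.   -0.91 -0.25]
```

Call:
{"fn": "apply_moves", "kwargs": {
  "increments": [
    [[1,0,-30,0,0,0,-3],[1,5,-45,0,0,0,-3],[1,10,-45,0,0,0,-1],[1,10,-45,0,0,0,0],[1,10,-45,-10,0,0,0]]
  ]
}}

```text
t: 8.45
position: [0.4375, -0.1172, 0.1329]
tool_rot: [-0.331, 2.039, -2.029]
wrist_force: [2.3, 0.9, -2.7]
gripper_width: 0.0192
```

```bash
python3 -c "from h import *;st()"
```

```text
t 8.45 pos [ 0.4375 -0.1172  0.1329] yaw 199.25 down [ 0.012  0.007 -1.   ] F [ 2.3  0.9 -2.7] T [ 0.26 -0.15 -0.01] w 0.0192 q6 [ 0.17  0.07 -0.6  -0.01 -0.89  0.17]
```

Call:
{"fn": "apply_moves", "kwargs": {
  "increments": [
    [[1,9,-40,-10,0,0,0],[1,5,-35,-20,0,0,0],[1,2,-8,-20,0,0,0],[1,0,0,-10,0,0,0],[1,0,0,0,0,0,0]]
  ]
}}

```text
t: 8.95
position: [0.4536, -0.2085, 0.0709]
tool_rot: [-0.322, 2.042, -2.034]
wrist_force: [-1.0, 0.6, -4.2]
gripper_width: 0.0189
```

```bash
python3 -c "from h import *;st()"
```

```text
t 8.95 pos [ 0.4536 -0.2085  0.0709] yaw 198.77 down [ 0.014  0.006 -1.   ] F [-1.   0.6 -4.2] T [0.18 0.27 0.01] w 0.0189 q6 [-0.04  0.23 -0.58 -0.01 -0.75  0.38]
```

Call:
{"fn": "apply_moves", "kwargs": {
  "increments": [
    [[1,3,7,-12,-0.3,0.8,0.4],[1,0,0,-12,0,0,0],[1,0,0,-6,0,0,0],[1,0,0,0,0,0,0]]
  ]
}}

```text
t: 9.35
position: [0.4583, -0.198, 0.0411]
tool_rot: [-0.347, 2.036, -2.036]
wrist_force: [0.4, 0.8, -2.5]
gripper_width: 0.0196
```

Call:
{"fn": "apply_moves", "kwargs": {
  "increments": [
    [[1,0,0,-3,0,0,0],[1,0,0,-3,0,0,0],[1,0,0,-2,0,0,0]]
  ]
}}

```text
t: 9.65
position: [0.4593, -0.1974, 0.0337]
tool_rot: [-0.346, 2.034, -2.035]
wrist_force: [0.4, -0.0, -4.1]
gripper_width: 0.0195
```

```bash
python3 -c "from h import *;st()"
```

```text
t 9.65 pos [ 0.4593 -0.1974  0.0337] yaw 199.56 down [ 0.004  0.    -1.   ] F [ 0.4 -0.  -4.1] T [0.06 0.16 0.01] w 0.0195 q6 [-0.01  0.29 -0.61 -0.   -0.67  0.35]
```

Call:
{"fn": "apply_moves", "kwargs": {
  "increments": [
    [[1,-3,-4,0,0,0,-0.4],[1,0,0,-2,0,0,0],[1,0,0,-2,0,0,0],[1,0,0,-2,0,0,0]]
  ]
}}

```text
t: 10.05
position: [0.4564, -0.2019, 0.0306]
tool_rot: [-0.338, 2.037, -2.039]
wrist_force: [-13.1, 12.9, 40.8]
gripper_width: 0.0194
```

Call:
{"fn": "apply_moves", "kwargs": {
  "increments": [
    [[1,0,0,-2,0,0,0],[1,0,0,-2,0,0,0]]
  ]
}}

```text
t: 10.25
position: [0.4564, -0.2018, 0.0307]
tool_rot: [-0.338, 2.035, -2.039]
wrist_force: [-7.5, 7.5, 23.1]
gripper_width: 0.0193
```

```bash
python3 -c "from h import *;st()"
```

```text
t 10.25 pos [ 0.4564 -0.2018  0.0307] yaw 199.22 down [ 0.007 -0.001 -1.   ] F [-7.5  7.5 23.1] T [ 2.56  3.25 -0.06] w 0.0193 q6 [-0.02  0.29 -0.62  0.   -0.65  0.36]
```

Call:
{"fn": "apply_moves", "kwargs": {
  "increments": [
    [[1,0,0,1,0,0,0],[0.7,0,0,0,0,0,0],[0.4,0,0,0,0,0,0],[0.4,0,0,0,0,0,0],[0.4,0,0,0,0,0,0]]
  ]
}}

```text
t: 10.75
position: [0.4582, -0.2025, 0.0333]
tool_rot: [-0.334, 2.032, -2.039]
wrist_force: [-0.0, 0.0, -0.4]
gripper_width: 0.0446
```

```bash
python3 - <<'E'
from h import *
st()
s=full('side','s3.png')
g=s.max(2);z=np.zeros(g.shape,bool);z[180:206,278:305]=g[180:206,278:305]<70
for n,c,m in blobs(z,20,400):
    ys,xs=np.nonzero(m);w=ray('side',np.c_[xs,ys],.033)[:,:2];V=np.linalg.eigh(np.cov(w.T))[1][:,1];print('grip',n,c,w.mean(0),V)
E
```

```text
t 10.75 pos [ 0.4582 -0.2025  0.0333] yaw 199.23 down [ 0.011 -0.002 -1.   ] F [-0.   0.  -0.4] T [0.02 0.16 0.  ] w 0.0446 q6 [-0.02  0.29 -0.62  0.   -0.66  0.36]
grip 354 [287.98587571 194.46045198] [ 0.44996051 -0.16712065] [-0.35046255  0.93657675]
```

Call:
{"fn": "apply_moves", "kwargs": {
  "increments": [
    [[0.4,-2,1,-7,0,0.6,0],[0.4,0,0,-6,0,0,0],[0.4,0,0,-5,0,0,0],[0.4,0,0,0,0,0,0]]
  ]
}}

```text
t: 11.2
position: [0.4557, -0.2014, 0.0131]
tool_rot: [-0.347, 2.039, -2.042]
wrist_force: [-0.5, 0.2, -0.5]
gripper_width: 0.0527
```

```bash
python3 -c "from h import *;st()"
```

```text
t 11.2 pos [ 0.4557 -0.2014  0.0131] yaw 199.22 down [-0.002 -0.002 -1.   ] F [-0.5  0.2 -0.5] T [-0.01  0.17 -0.  ] w 0.0527 q6 [-0.02  0.32 -0.63  0.   -0.62  0.35]
```

Call:
{"fn": "apply_moves", "kwargs": {
  "increments": [
    [[1,0,0,1,0,0,0],[1,0,0,0,0,0,0],[1,0,0,0,0,0,0],[1,0,0,0,0,0,0],[1,0,0,0,0,0,0]]
  ],
  "squeeze": 60
}}

```text
t: 11.7
position: [0.4559, -0.2014, 0.0141]
tool_rot: [-0.348, 2.039, -2.042]
wrist_force: [1.0, 0.4, -2.9]
gripper_width: 0.0197
```

Call:
{"fn": "apply_moves", "kwargs": {
  "increments": [
    [[1,0,0,0,0,0,0],[1,0,0,0,0,0,0],[1,0,0,0,0,0,0]]
  ]
}}

```text
t: 12.0
position: [0.4558, -0.2014, 0.0141]
tool_rot: [-0.347, 2.039, -2.041]
wrist_force: [0.1, 0.9, -2.0]
gripper_width: 0.0194
```

Call:
{"fn": "apply_moves", "kwargs": {
  "increments": [
    [[1,0,0,12,0,0,0],[1,0,0,25,0,0,0],[1,-5,10,30,0,0,0],[1,-10,25,30,0,0,0],[1,-10,35,20,0,0,0]]
  ]
}}

```text
t: 12.5
position: [0.4252, -0.1315, 0.1293]
tool_rot: [-0.356, 2.052, -2.047]
wrist_force: [0.7, 0.8, -3.9]
gripper_width: 0.0197
```

```bash
python3 -c "from h import *;st()"
```

```text
t 12.5 pos [ 0.4252 -0.1315  0.1293] yaw 198.86 down [-0.015 -0.    -1.   ] F [ 0.7  0.8 -3.9] T [ 0.38 -0.2   0.02] w 0.0197 q6 [ 0.14  0.08 -0.6  -0.   -0.91  0.19]
```

Call:
{"fn": "apply_moves", "kwargs": {
  "increments": [
    [[1,-10,40,0,0,0,0],[1,-5,40,0,0,0,0],[1,0,40,0,0,0,0],[1,0,40,0,0,0,0],[1,0,30,0,0,0,0]]
  ]
}}

```text
t: 13.0
position: [0.4065, 0.0645, 0.1321]
tool_rot: [-0.346, 2.055, -2.045]
wrist_force: [0.4, -0.2, -4.1]
gripper_width: 0.0199
```

```bash
python3 -c "from h import *;st()"
```

```text
t 13.0 pos [0.4065 0.0645 0.1321] yaw 198.61 down [-0.01   0.003 -1.   ] F [ 0.4 -0.2 -4.1] T [ 0.03  0.01 -0.03] w 0.0199 q6 [ 0.63  0.01 -0.66 -0.01 -0.91 -0.3 ]
```

Call:
{"fn": "apply_moves", "kwargs": {
  "increments": [
    [[1,0,15,0,0,0,5],[1,0,8,0,0,0,8.5],[1,0,0,0,0,0,8.5],[1,0,0,0,0,0,8.5],[1,0,0,0,0,0,8.5]]
  ]
}}

```text
t: 13.5
position: [0.4034, 0.0922, 0.1307]
tool_rot: [-0.911, 1.609, -1.605]
wrist_force: [0.9, 0.4, -2.6]
gripper_width: 0.0195
```

Call:
{"fn": "apply_moves", "kwargs": {
  "increments": [
    [[1,0,0,0,0,0,8.5],[1,0,0,0,0,0,8.5],[1,0,0,0,0,0,8.5],[1,0,0,0,0,0,8.5],[1,0,0,0,0,0,8.5]]
  ]
}}

```text
t: 14.0
position: [0.3998, 0.0905, 0.1286]
tool_rot: [-1.317, 1.065, -1.067]
wrist_force: [-0.1, 1.1, -3.6]
gripper_width: 0.0194
```

```bash
python3 -c "from h import *;st()"
```

```text
t 14.0 pos [0.3998 0.0905 0.1286] yaw 281.3 down [-0.011 -0.017 -1.   ] F [-0.1  1.1 -3.6] T [-0.04  0.18  0.02] w 0.0194 q6 [ 0.71  0.02 -0.67  0.01 -0.9   1.05]
```

Call:
{"fn": "apply_moves", "kwargs": {
  "increments": [
    [[1,12,1,2,0,0,3.5],[1,14,1,0,0,0,3.5],[1,12,1,0,0.5,-0.3,0],[1,7,0,0,0.5,-0.3,0],[1,0,0,0,0,0,0]]
  ]
}}

```text
t: 14.5
position: [0.4434, 0.0921, 0.1288]
tool_rot: [-1.348, 0.969, -0.965]
wrist_force: [-0.5, -0.2, -3.3]
gripper_width: 0.0194
```

```bash
python3 - <<'E'
from h import *
o,M=st()
S=np.mean([read_camera('side').astype(float) for i in range(3)],0)[...,::-1]
T=np.mean([read_camera('top').astype(float) for i in range(2)],0)[...,::-1]
s=S[198:238,195:255]
k=12
def cr(p):return ((proj('side',p)[0]-[195,198]+.5)*k-.5).round(0)
cv2.imwrite('pics/s4.png',S.astype('uint8'));cv2.imwrite('pics/t4.png',T.astype('uint8'))
im=np.clip(cv2.resize(s,(720,480),interpolation=cv2.INTER_CUBIC),0,255).astype('uint8')
yaw=np.degrees(np.arctan2(M[1,0],M[0,0]))%360
for kk,p in jawpts(o['position'],yaw,L=.095,h=.0021).items():
    c=cr(p);print(kk,c); cv2.circle(im,tuple(int(v) for v in c),2,(0,0,255) if '+' in kk else (255,0,0),-1)
cv2.imwrite('pics/c8.png',im)
E
```

```text
t 14.5 pos [0.4434 0.0921 0.1288] yaw 288.62 down [-0.003 -0.001 -1.   ] F [-0.5 -0.2 -3.3] T [-0.18  0.22  0.03] w 0.0194 q6 [ 0.64  0.08 -0.59 -0.   -0.89  1.26]
tipin+top [180. 146.]
tipin+bot [185. 194.]
tipin-top [223.  57.]
tipin-bot [227. 105.]
tipout+top [166. 174.]
tipout+bot [172. 222.]
tipout-top [235.  31.]
tipout-bot [240.  78.]
throat+top [329. 161.]
throat+bot [333. 209.]
throat-top [368.  71.]
throat-bot [372. 119.]
```

View pics/c8.png

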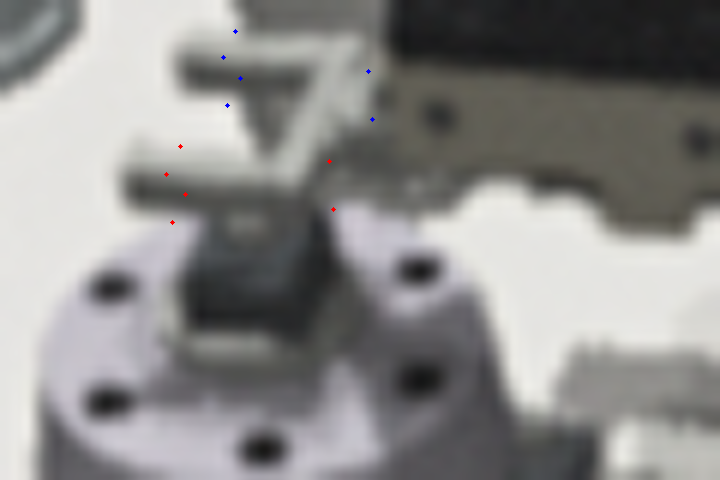

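Call:
{"fn": "apply_moves", "kwargs": {
  "increments": [
    [[1,-5,1,0,0,0,0],[1,0,0,-6,0,0,0],[1,0,0,-6,0,0,0],[1,0,0,-4,0,0,0],[1,0,0,0,0,0,0]]
  ]
}}

```text
t: 15.25
position: [0.4362, 0.0935, 0.1119]
tool_rot: [-1.349, 0.967, -0.964]
wrist_force: [0.1, -0.4, -3.8]
gripper_width: 0.0195
```

```bash
python3 - <<'E'
from h import *
o,M=st()
y=np.degrees(np.arctan2(M[1,0],M[0,0]))-270;a=np.radians(y)
print('jaw',o['position'][:2]+.105*np.array([np.cos(a),np.sin(a)]))
E
```

```text
t 15.25 pos [0.4362 0.0935 0.1119] yaw 288.76 down [-0.003 -0.001 -1.   ] F [ 0.1 -0.4 -3.8] T [-0.14  0.18 -0.  ] w 0.0195 q6 [ 0.65  0.1  -0.63 -0.   -0.85  1.24]
jaw [0.53561912 0.12721977]
```

Call:
{"fn": "apply_moves", "kwargs": {
  "increments": [
    [[1,2,-0.5,0,0,0,-0.2],[1,0,0,-5,0,0,0],[1,0,0,-5,0,0,0],[1,0,0,0,0,0,0]]
  ]
}}

```text
t: 15.65
position: [0.4386, 0.093, 0.1009]
tool_rot: [-1.347, 0.969, -0.967]
wrist_force: [0.1, -0.4, -3.6]
gripper_width: 0.0197
```

```bash
python3 - <<'E'
from h import *
o,M=st()
y=np.degrees(np.arctan2(M[1,0],M[0,0]))-270;a=np.radians(y)
print('jaw',o['position'][:2]+.105*np.array([np.cos(a),np.sin(a)]))
E
```

```text
t 15.65 pos [0.4386 0.093  0.1009] yaw 288.53 down [-0.003 -0.001 -1.   ] F [ 0.1 -0.4 -3.6] T [-0.2   0.22  0.01] w 0.0197 q6 [ 0.65  0.11 -0.64 -0.   -0.82  1.25]
jaw [0.53820225 0.12632792]
```

Call:
{"fn": "apply_moves", "kwargs": {
  "increments": [
    [[1,0,0,-3,0,0,0],[1,0,0,-3,0,0,0]]
  ]
}}

```text
t: 15.85
position: [0.4388, 0.093, 0.0952]
tool_rot: [-1.347, 0.969, -0.967]
wrist_force: [-8.1, 0.3, 6.1]
gripper_width: 0.0195
```

```bash
python3 -c "from h import *;st()"
```

```text
t 15.85 pos [0.4388 0.093  0.0952] yaw 288.55 down [-0.002 -0.001 -1.   ] F [-8.1  0.3  6.1] T [0.19 1.95 0.17] w 0.0195 q6 [ 0.65  0.12 -0.65 -0.   -0.8   1.25]
```

Call:
{"fn": "apply_moves", "kwargs": {
  "increments": [
    [[1,0,0,3,0,0,0],[1,-3,-1,0,0,0,0],[1,0,0,-3,0,0,0],[1,0,0,-2,0,0,0]]
  ]
}}

```text
t: 16.25
position: [0.4357, 0.092, 0.0936]
tool_rot: [-1.346, 0.968, -0.967]
wrist_force: [-4.8, -1.0, 6.2]
gripper_width: 0.0197
```

```bash
python3 -c "from h import *;st()"
```

```text
t 16.25 pos [0.4357 0.092  0.0936] yaw 288.56 down [-0.001 -0.    -1.   ] F [-4.8 -1.   6.2] T [-0.17  1.26  0.  ] w 0.0197 q6 [ 0.65  0.12 -0.66 -0.   -0.8   1.24]
```

Call:
{"fn": "apply_moves", "kwargs": {
  "increments": [
    [[1,0,0,2,0,0,0],[1,-3,-1,0,0,0,0],[1,0,0,-3,0,0,0],[1,0,0,-2,0,0,0]]
  ]
}}

```text
t: 16.65
position: [0.4325, 0.091, 0.0908]
tool_rot: [-1.346, 0.968, -0.967]
wrist_force: [-5.5, -1.3, 6.2]
gripper_width: 0.019
```

```bash
python3 -c "from h import *;st()"
```

```text
t 16.65 pos [0.4325 0.091  0.0908] yaw 288.58 down [-0.001  0.    -1.   ] F [-5.5 -1.3  6.2] T [-0.26  1.17  0.07] w 0.019 q6 [ 0.66  0.12 -0.67 -0.   -0.79  1.24]
```

```bash
python3 - <<'E'
from h import *
o,M=st()
S=np.mean([read_camera('side').astype(float) for i in range(4)],0)[...,::-1]
cv2.imwrite('pics/s5.png',S.astype('uint8'))
cv2.imwrite('pics/c9.png',np.clip(cv2.resize(S[202:246,195:255],(800,587),interpolation=cv2.INTER_CUBIC)*1.1,0,255).astype('uint8'))
k=800/60
n=np.array([.5381,.1272,0])
print('stud',[((proj('side',n+[0,0,z])[0]-[195,202]+.5)*k-.5).round(0) for z in (.107,.1,.08)])
E
```

```text
t 16.65 pos [0.4325 0.091  0.0908] yaw 288.58 down [-0.001  0.    -1.   ] F [-5.5 -1.3  6.2] T [-0.26  1.17  0.07] w 0.019 q6 [ 0.66  0.12 -0.67 -0.   -0.79  1.24]
stud [array([283., 199.]), array([285., 225.]), array([292., 297.])]
```

View pics/c9.png

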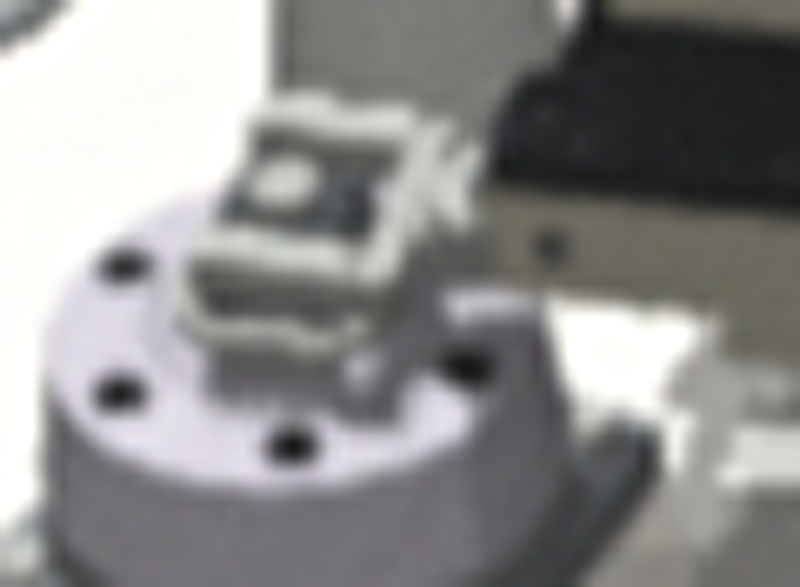

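```bash
python3 - <<'E'
from h import *
o,M=st();k=800/60
for kk,p in jawpts(o['position'],288.58,L=.105,h=.0021).items(): print(kk,((proj('side',p)[0]-[195,202]+.5)*k-.5).round(0))
a=np.radians(18.58);d=np.array([np.cos(a),np.sin(a),0]);l=np.array([-d[1],d[0],0])
for i,j in((1,1),(1,-1),(-1,1),(-1,-1)):
  p=np.array([.5381,.1272,.1])+.016*(i*d+j*l); print('nut top',i,j,((proj('side',p)[0]-[195,202]+.5)*k-.5).round(0))
E
```

```text
t 16.85 pos [0.4325 0.091  0.0908] yaw 288.57 down [-0.001 -0.    -1.   ] F [-4.7  0.4  3.8] T [-0.25  1.24  0.08] w 0.0194 q6 [ 0.66  0.12 -0.67 -0.   -0.79  1.24]
tipin+top [215. 259.]
tipin+bot [221. 310.]
tipin-top [262. 158.]
tipin-bot [267. 209.]
tipout+top [201. 291.]
tipout+bot [206. 342.]
tipout-top [276. 128.]
tipout-bot [281. 179.]
throat+top [378. 276.]
throat+bot [383. 328.]
throat-top [421. 174.]
throat-bot [425. 225.]
nut top 1 1 [193. 263.]
nut top 1 -1 [235. 173.]
nut top -1 1 [337. 278.]
nut top -1 -1 [376. 187.]
```

Call:
{"fn": "apply_moves", "kwargs": {
  "increments": [
    [[1,0,0,1.5,0,0,0],[1,0,0,0,0,0,0]]
  ]
}}

```text
t: 17.05
position: [0.4325, 0.091, 0.0922]
tool_rot: [-1.346, 0.968, -0.967]
wrist_force: [-1.9, -0.0, -0.9]
gripper_width: 0.0194
```

```bash
python3 -c "from h import *;st()"
```

```text
t 17.05 pos [0.4325 0.091  0.0922] yaw 288.57 down [-0.001 -0.    -1.   ] F [-1.9 -0.  -0.9] T [-0.17  0.35  0.02] w 0.0194 q6 [ 0.66  0.12 -0.66 -0.   -0.79  1.24]
```

Call:
{"fn": "apply_moves", "kwargs": {
  "increments": [
    [[1,3,1,0,0,0,0],[1,0,0,0,0,0,0]]
  ]
}}

```text
t: 17.25
position: [0.4359, 0.092, 0.0921]
tool_rot: [-1.346, 0.968, -0.967]
wrist_force: [0.7, -0.5, 0.1]
gripper_width: 0.0195
```

```bash
python3 -c "from h import *;st()"
```

```text
t 17.25 pos [0.4359 0.092  0.0921] yaw 288.56 down [-0.001 -0.    -1.   ] F [ 0.7 -0.5  0.1] T [-0.36 -0.4  -0.1 ] w 0.0195 q6 [ 0.65  0.12 -0.66 -0.   -0.79  1.24]
```

```bash
python3 - <<'E'
from h import *
s=cv2.imread('pics/savg.png').astype(float)
up=cv2.resize(s[205:235,200:232],None,fx=16,fy=16,interpolation=cv2.INTER_CUBIC).max(2)
for th in(90,110,130):
  for n,c,m in blobs(up<th,4000,60000):
    cn=max(cv2.findContours(m.astype('uint8'),0,1)[0],key=cv2.contourArea)
    hull=cv2.approxPolyDP(cv2.convexHull(cn),8,True)[:,0]
    px=(hull+.5)/16-.5+[200,205];print(th,n);print(np.c_[hull,px.round(1),ray('side',px,.08)[:,:2].round(4),ray('side',px,.097)[:,:2].round(4)])
E
```

```text
90 24370
[[3.540e+02 1.850e+02 2.217e+02 2.161e+02 5.453e-01 8.930e-02 5.319e-01
  1.072e-01]
 [3.680e+02 2.480e+02 2.225e+02 2.200e+02 5.324e-01 1.039e-01 5.193e-01
  1.216e-01]
 [3.220e+02 3.400e+02 2.197e+02 2.258e+02 5.249e-01 1.303e-01 5.119e-01
  1.473e-01]
 [1.720e+02 3.220e+02 2.103e+02 2.247e+02 5.519e-01 1.388e-01 5.383e-01
  1.556e-01]
 [1.630e+02 2.660e+02 2.097e+02 2.212e+02 5.628e-01 1.261e-01 5.490e-01
  1.432e-01]
 [2.060e+02 1.970e+02 2.124e+02 2.168e+02 5.676e-01 1.053e-01 5.537e-01
  1.229e-01]
 [3.180e+02 1.710e+02 2.194e+02 2.152e+02 5.536e-01 8.890e-02 5.400e-01
  1.068e-01]]
110 38200
[[3.470e+02 0.000e+00 2.212e+02 2.045e+02 5.792e-01 4.090e-02 5.650e-01
  5.990e-02]
 [3.730e+02 2.460e+02 2.228e+02 2.199e+02 5.319e-01 1.030e-01 5.188e-01
  1.206e-01]
 [3.280e+02 3.430e+02 2.200e+02 2.260e+02 5.234e-01 1.305e-01 5.105e-01
  1.475e-01]
 [1.710e+02 3.280e+02 2.102e+02 2.250e+02 5.510e-01 1.403e-01 5.375e-01
  1.571e-01]
 [1.570e+02 2.670e+02 2.093e+02 2.212e+02 5.636e-01 1.268e-01 5.498e-01
  1.439e-01]
 [2.560e+02 0.000e+00 2.155e+02 2.045e+02 5.948e-01 4.910e-02 5.803e-01
  6.800e-02]]
```

```bash
python3 - <<'E'
from h import *
t=cv2.imread('pics/tavg.png').astype(float)
for z in(.1,.107,.112): print(z,ray('side',[215.9,215.2],z),ray('top',[201.7,185.2],z))
s=cv2.imread('pics/s5.png').astype(float)[:,:,:].max(2);print(s[211:220,211:222].astype(int))
print(t.max(2)[180:192,196:210].astype(int))
print(proj('top',[.5377,.1266,.107]),proj('side',[.5377,.1266,.107]))
E
```

```text
0.1 [[0.54672742 0.11472021 0.1       ]] [[0.53858761 0.12686526 0.1       ]]
0.107 [[0.54104514 0.12207032 0.107     ]] [[0.53767265 0.12593243 0.107     ]]
0.112 [[0.53698638 0.12732039 0.112     ]] [[0.53701911 0.12526612 0.112     ]]
[[233 232 192 143 129 131 144 160 172 181 186]
 [235 234 177 104  81  89  97 109 120 126 132]
 [236 230 170 104  96 108 104  91  84  85  89]
 [235 208 153 131 154 164 161 127  84  79  82]
 [219 166 137 161 182 186 180 145  94  85  82]
 [182 123 116 157 175 176 158 116  90  83  68]
 [145  93  84 107 118 120 105  81  81  84  67]
 [137 104 101  92  89  83  78  76  82  72  62]
 [174 172 173 155 143 124 112 107 107  86  72]]
[[156 148 139 133 134 138 140 140 140 138 140 137 140 149]
 [145 142 141 136 133 124 120 116 113 115 138 138 137 142]
 [137 134 123 116 110 102 100  95  90  98 129 144 147 144]
 [134 118 100  92 100 110 110  97  85  81 108 140 153 150]
 [136 116  94  94 118 136 137 120  95  77  94 136 148 142]
 [140 122  92  97 131 145 148 140 110  88  92 131 145 138]
 [146 137 107 100 129 144 144 132 104  85  88 116 140 139]
 [143 141 115  97 106 116 115 101  88  80  75  98 134 138]
 [137 140 120 100  93  92  88  83  82  74  68  92 129 133]
 [139 140 128 108  92  84  74  72  77  85  91 102 129 136]
 [139 140 137 118  96  84  89  97 106 128 137 133 130 134]
 [142 144 140 122 109 112 132 143 145 148 146 139 138 138]]
[[201.51972351 185.18819207]] [[215.97220155 216.38173984]]
```

Call:
{"fn": "apply_moves", "kwargs": {
  "increments": [
    [[1,0.5,-1.5,0,0,0,0],[1,0,0,0,0,0,0]]
  ]
}}

```text
t: 17.45
position: [0.4368, 0.0907, 0.0917]
tool_rot: [-1.346, 0.968, -0.967]
wrist_force: [0.0, -0.9, -3.6]
gripper_width: 0.0193
```

```bash
python3 -c "from h import *;st()"
```

```text
t 17.45 pos [0.4368 0.0907 0.0917] yaw 288.56 down [-0.001  0.    -1.   ] F [ 0.  -0.9 -3.6] T [-0.16  0.26  0.04] w 0.0193 q6 [ 0.65  0.12 -0.66 -0.   -0.79  1.25]
```

Call:
{"fn": "apply_moves", "kwargs": {
  "increments": [
    [[1,-1,3,0,0,0,0],[1,0,0,0,0,0,0]]
  ]
}}

```text
t: 17.65
position: [0.4361, 0.0926, 0.0914]
tool_rot: [-1.347, 0.969, -0.969]
wrist_force: [3.7, -5.8, -3.3]
gripper_width: 0.0197
```

```bash
python3 -c "from h import *;st()"
```

```text
t 17.65 pos [0.4361 0.0926 0.0914] yaw 288.45 down [-0.001 -0.002 -1.   ] F [ 3.7 -5.8 -3.3] T [-2.14 -1.22 -0.63] w 0.0197 q6 [ 0.65  0.12 -0.66  0.   -0.79  1.24]
```

Call:
{"fn": "apply_moves", "kwargs": {
  "increments": [
    [[1,0.8,-2.6,0,0,0,0.1],[1,0,0,-3,0,0,0],[1,0,0,-2,0,0,0],[1,0,0,0,0,0,0]]
  ]
}}

```text
t: 18.05
position: [0.4362, 0.0898, 0.0853]
tool_rot: [-1.348, 0.969, -0.968]
wrist_force: [-0.2, 1.4, -4.2]
gripper_width: 0.0197
```

```bash
python3 -c "from h import *;st()"
```

```text
t 18.05 pos [0.4362 0.0898 0.0853] yaw 288.52 down [-0.002 -0.002 -1.   ] F [-0.2  1.4 -4.2] T [-0.16  0.24 -0.02] w 0.0197 q6 [ 0.65  0.13 -0.67  0.   -0.78  1.25]
```

Call:
{"fn": "apply_moves", "kwargs": {
  "increments": [
    [[1,0,0,-1.5,0,0,0],[1,0,0,-1,0,0,0],[1,0,0,0,0,0,0]]
  ]
}}

```text
t: 18.35
position: [0.4361, 0.0901, 0.0824]
tool_rot: [-1.349, 0.969, -0.967]
wrist_force: [0.1, -0.1, -3.1]
gripper_width: 0.0195
```

```bash
python3 -c "from h import *;st()"
```

```text
t 18.35 pos [0.4361 0.0901 0.0824] yaw 288.55 down [-0.003 -0.002 -1.   ] F [ 0.1 -0.1 -3.1] T [-0.13  0.22 -0.09] w 0.0195 q6 [ 0.65  0.14 -0.67  0.   -0.77  1.25]
```

```bash
cat >> h.py <<'E'
C=np.array([.5366,.1238])
def ms():
    o,M=st();a=np.arctan2(M[1,0],M[0,0])-np.pi*1.5;d=np.array([np.cos(a),np.sin(a)]);l=np.array([-d[1],d[0]])
    F=o['wrist_force'][:2];T=o['wrist_torque'][2];v=C-o['position'][:2]
    print('ang',np.degrees(a)%360,'Fd',(F@d).round(2),'Fl',(F@l).round(2),'Tz',T.round(2),'Mpiv',(T-.064*F@l).round(2),'Mnut',(T-.106*F@l).round(2),'C rel d,l mm',(1e3*v@d).round(1),(1e3*v@l).round(1))
    return o,a
def arc(P,r,steps,a):
    p=P-r*np.array([np.cos(a),np.sin(a)])
    for s in steps:
        a-=np.radians(s);q=P-r*np.array([np.cos(a),np.sin(a)]);print((1e3*(q-p)).round(1),-s);p=q
E
python3 - <<'E'
from h import *
o,a=ms();arc(C,.106,[4,4,4,3,3,3,3,3,3,3],a)
E
```

```text
t 18.35 pos [0.4361 0.0901 0.0824] yaw 288.55 down [-0.003 -0.002 -1.   ] F [ 0.1 -0.1 -3.1] T [-0.13  0.22 -0.09] w 0.0195 q6 [ 0.65  0.14 -0.67  0.   -0.77  1.25]
ang 18.550076992491654 Fd 0.09 Fl -0.17 Tz -0.09 Mpiv -0.08 Mnut -0.07 C rel d,l mm 106.0 -0.1
[-2.1  7.1] -4
[-1.6  7.2] -4
[-1.1  7.3] -4
[-0.5  5.5] -3
[-0.2  5.5] -3
[0.1 5.5] -3
[0.4 5.5] -3
[0.7 5.5] -3
[1.  5.5] -3
[1.2 5.4] -3
```

Call:
{"fn": "apply_moves", "kwargs": {
  "increments": [
    [[1,-2.1,7.1,0,0,0,-4],[1,-1.6,7.2,0,0,0,-4],[1,-1.1,7.3,0,0,0,-4],[1,0,0,0,0,0,0]]
  ]
}}

```text
t: 18.75
position: [0.4311, 0.1122, 0.0824]
tool_rot: [-1.261, 1.132, -1.13]
wrist_force: [0.9, -0.2, -3.6]
gripper_width: 0.0195
```

```bash
python3 - <<'E'
from h import *
o,a=ms();arc(C,.106,[3,3,3,3],a)
E
```

```text
t 18.75 pos [0.4311 0.1122 0.0824] yaw 276.12 down [-0.003 -0.002 -1.   ] F [ 0.9 -0.2 -3.6] T [-0.45 -0.03 -0.02] w 0.0195 q6 [ 0.7   0.14 -0.67 -0.   -0.77  0.98]
ang 6.116209362677694 Fd 0.93 Fl -0.26 Tz -0.02 Mpiv -0.0 Mnut 0.01 C rel d,l mm 106.1 0.3
[-0.4  5.5] -3
[-0.2  5.5] -3
[0.1 5.5] -3
[0.4 5.5] -3
```

Call:
{"fn": "apply_moves", "kwargs": {
  "increments": [
    [[1,-0.4,5.5,0,0,0,-3],[1,-0.2,5.5,0,0,0,-3],[1,0,0,0,0,0,0]]
  ]
}}

```text
t: 19.05
position: [0.4305, 0.1231, 0.0824]
tool_rot: [-1.215, 1.206, -1.204]
wrist_force: [-0.1, 0.0, -4.1]
gripper_width: 0.0199
```

```bash
python3 - <<'E'
from h import *
o,a=ms();arc(C,.106,[2,2,2,2],a)
E
```

```text
t 19.05 pos [0.4305 0.1231 0.0824] yaw 270.34000000000003 down [-0.003 -0.002 -1.   ] F [-0.1  0.  -4.1] T [-0.13  0.18  0.03] w 0.0199 q6 [ 0.72  0.14 -0.66 -0.   -0.77  0.86]
ang 0.33907279917116284 Fd -0.08 Fl 0.03 Tz 0.03 Mpiv 0.02 Mnut 0.02 C rel d,l mm 106.1 0.1
[0.  3.7] -2
[0.2 3.7] -2
[0.3 3.7] -2
[0.4 3.7] -2
```

Call:
{"fn": "apply_moves", "kwargs": {
  "increments": [
    [[1,0.2,5.5,0,0,0,-3],[1,0.4,5.5,0,0,0,-3],[1,0,0,0,0,0,0]]
  ]
}}

```text
t: 19.35
position: [0.431, 0.1337, 0.0824]
tool_rot: [-1.167, 1.279, -1.276]
wrist_force: [-0.7, 2.3, -3.1]
gripper_width: 0.0195
```

```bash
python3 - <<'E'
from h import *
o,a=ms();arc(C,.106,[2,2,2,2],a)
E
```

```text
t 19.35 pos [0.431  0.1337 0.0824] yaw 264.71 down [-0.003 -0.001 -1.   ] F [-0.7  2.3 -3.1] T [0.18 0.26 0.13] w 0.0195 q6 [ 0.74  0.15 -0.66 -0.   -0.77  0.74]
ang 354.70709926524717 Fd -0.95 Fl 2.24 Tz 0.13 Mpiv -0.01 Mnut -0.11 C rel d,l mm 106.1 -0.1
[0.4 3.7] -2
[0.5 3.7] -2
[0.7 3.6] -2
[0.8 3.6] -2
```

Call:
{"fn": "apply_moves", "kwargs": {
  "increments": [
    [[1,0.4,3.7,0,0,0,-2],[1,0.5,3.7,0,0,0,-2]]
  ]
}}

```text
t: 19.55
position: [0.4318, 0.1404, 0.0823]
tool_rot: [-1.135, 1.325, -1.322]
wrist_force: [-0.8, 1.0, -3.5]
gripper_width: 0.0195
```

```bash
python3 - <<'E'
from h import *
o,a=ms();arc(C,.106,[2,2,2],a)
E
```

```text
t 19.55 pos [0.4318 0.1404 0.0823] yaw 261.05 down [-0.004 -0.001 -1.   ] F [-0.8  1.  -3.5] T [0.25 0.41 0.23] w 0.0195 q6 [ 0.75  0.15 -0.65 -0.   -0.77  0.67]
ang 351.0543527190644 Fd -0.97 Fl 0.83 Tz 0.23 Mpiv 0.18 Mnut 0.14 C rel d,l mm 106.1 -0.1
[0.6 3.6] -2
[0.8 3.6] -2
[0.9 3.6] -2
```

Call:
{"fn": "apply_moves", "kwargs": {
  "increments": [
    [[1,0.6,3.6,0,0,0,-2],[1,0.8,3.6,0,0,0,-2]]
  ]
}}

```text
t: 19.75
position: [0.4332, 0.1473, 0.0824]
tool_rot: [-1.099, 1.373, -1.369]
wrist_force: [-1.4, 1.6, -2.9]
gripper_width: 0.0196
```

```bash
python3 - <<'E'
from h import *
o,a=ms();arc(C,.106,[2,2,2],a)
E
```

```text
t 19.75 pos [0.4332 0.1473 0.0824] yaw 257.35 down [-0.004 -0.    -1.   ] F [-1.4  1.6 -2.9] T [0.65 0.84 0.29] w 0.0196 q6 [ 0.76  0.16 -0.64 -0.   -0.77  0.59]
ang 347.3485147888187 Fd -1.69 Fl 1.3 Tz 0.29 Mpiv 0.2 Mnut 0.15 C rel d,l mm 106.1 -0.3
[0.9 3.6] -2
[1.  3.6] -2
[1.1 3.5] -2
```

Call:
{"fn": "apply_moves", "kwargs": {
  "increments": [
    [[1,0.9,3.6,0,0,0,-2],[1,1.0,3.6,0,0,0,-2]]
  ]
}}

```text
t: 19.95
position: [0.4349, 0.1542, 0.0824]
tool_rot: [-1.063, 1.419, -1.414]
wrist_force: [-1.7, 0.8, -2.7]
gripper_width: 0.0196
```

```bash
python3 - <<'E'
from h import *
o,a=ms();arc(C,.106,[2,2,2],a)
E
```

```text
t 19.95 pos [0.4349 0.1542 0.0824] yaw 253.65 down [-0.004  0.001 -1.   ] F [-1.7  0.8 -2.7] T [0.52 0.74 0.28] w 0.0196 q6 [ 0.77  0.16 -0.63 -0.   -0.78  0.52]
ang 343.6473687221204 Fd -1.87 Fl 0.33 Tz 0.28 Mpiv 0.26 Mnut 0.25 C rel d,l mm 106.1 -0.6
[1.1 3.5] -2
[1.2 3.5] -2
[1.3 3.4] -2
```

Call:
{"fn": "apply_moves", "kwargs": {
  "increments": [
    [[1,1.1,3.3,0,0,0,-2],[1,0.9,2.4,0,0,0,-1.5]]
  ]
}}

```text
t: 20.15
position: [0.4365, 0.159, 0.0823]
tool_rot: [-1.032, 1.459, -1.455]
wrist_force: [-0.5, -2.5, -2.9]
gripper_width: 0.0195
```

```bash
python3 - <<'E'
from h import *
o,a=ms();arc(C,.106,[1.5]*3,a)
E
```

```text
t 20.15 pos [0.4365 0.159  0.0823] yaw 250.43 down [-0.004 -0.    -1.   ] F [-0.5 -2.5 -2.9] T [-0.68  0.41  0.42] w 0.0195 q6 [ 0.77  0.17 -0.63 -0.   -0.78  0.46]
ang 340.43476140182736 Fd 0.34 Fl -2.51 Tz 0.42 Mpiv 0.58 Mnut 0.68 C rel d,l mm 106.1 0.3
[1.  2.6] -1.5
[1.  2.6] -1.5
[1.1 2.5] -1.5
```

```bash
python3 - <<'E'
from h import *
o,a=ms();arc(o['position'][:2]+.064*np.array([np.cos(a),np.sin(a)]),.064,[2.5]*5,a)
E
```

```text
t 20.15 pos [0.4365 0.159  0.0823] yaw 250.43 down [-0.004 -0.    -1.   ] F [-0.5 -2.5 -2.9] T [-0.68  0.41  0.42] w 0.0195 q6 [ 0.77  0.17 -0.63 -0.   -0.78  0.46]
ang 340.43476140182736 Fd 0.34 Fl -2.51 Tz 0.42 Mpiv 0.58 Mnut 0.68 C rel d,l mm 106.1 0.3
[1.  2.6] -2.5
[1.1 2.6] -2.5
[1.2 2.5] -2.5
[1.3 2.5] -2.5
[1.4 2.4] -2.5
```

Call:
{"fn": "apply_moves", "kwargs": {
  "increments": [
    [[1,1,2.6,0,0,0,-2.5],[1,1.1,2.6,0,0,0,-2.5]]
  ]
}}

```text
t: 20.35
position: [0.4386, 0.1639, 0.0823]
tool_rot: [-0.981, 1.519, -1.514]
wrist_force: [-2.5, 1.4, -2.8]
gripper_width: 0.0195
```

```bash
python3 - <<'E'
from h import *
o,a=ms();arc(o['position'][:2]+.064*np.array([np.cos(a),np.sin(a)]),.064,[2.5]*5,a)
E
```

```text
t 20.35 pos [0.4386 0.1639 0.0823] yaw 245.59 down [-0.005  0.    -1.   ] F [-2.5  1.4 -2.8] T [0.72 0.89 0.57] w 0.0195 q6 [ 0.78  0.17 -0.62 -0.   -0.78  0.37]
ang 335.59383167000686 Fd -2.82 Fl 0.23 Tz 0.57 Mpiv 0.56 Mnut 0.55 C rel d,l mm 105.8 4.0
[1.2 2.5] -2.5
[1.3 2.5] -2.5
[1.4 2.4] -2.5
[1.5 2.3] -2.5
[1.6 2.3] -2.5
```

Call:
{"fn": "apply_moves", "kwargs": {
  "increments": [
    [[1,1.2,2.5,0,0,0,-2.5],[1,1.3,2.5,0,0,0,-2.5],[1,1.4,2.4,0,0,0,-2.5]]
  ]
}}

```text
t: 20.65
position: [0.4425, 0.1715, 0.0824]
tool_rot: [-0.897, 1.609, -1.602]
wrist_force: [-2.0, 1.9, -3.3]
gripper_width: 0.0195
```

```bash
python3 - <<'E'
from h import *
o,a=ms()
S=np.mean([read_camera('side').astype(float) for i in range(3)],0)[...,::-1]
cv2.imwrite('pics/s6.png',S.astype('uint8'))
b=cv2.resize(S[202:246,195:255],(800,587),interpolation=cv2.INTER_CUBIC)
cv2.imwrite('pics/c10.png',np.clip(b*1.1,0,255).astype('uint8'))
E
```

```text
t 20.65 pos [0.4425 0.1715 0.0824] yaw 238.26999999999998 down [-0.004  0.002 -1.   ] F [-2.   1.9 -3.3] T [0.57 0.7  0.5 ] w 0.0195 q6 [ 0.78  0.18 -0.61 -0.01 -0.78  0.24]
ang 328.26558450246426 Fd -2.68 Fl 0.53 Tz 0.5 Mpiv 0.46 Mnut 0.44 C rel d,l mm 105.1 8.9
```

Call:
{"fn": "apply_moves", "kwargs": {
  "increments": [
    [[1,-1.2,-2.5,0,0,0,1.5],[1,-1.2,-2.4,0,0,0,1.5],[1,0,0,0,0,0,0]]
  ]
}}

```text
t: 21.1
position: [0.4404, 0.1659, 0.0825]
tool_rot: [-0.937, 1.566, -1.559]
wrist_force: [0.8, 0.5, -2.5]
gripper_width: 0.0194
```

```bash
python3 -c "from h import *;ms()"
```

```text
t 21.1 pos [0.4404 0.1659 0.0825] yaw 241.79000000000002 down [-0.004  0.002 -1.   ] F [ 0.8  0.5 -2.5] T [-0.07  0.21  0.  ] w 0.0194 q6 [ 0.78  0.18 -0.61 -0.01 -0.78  0.31]
ang 331.79189007085307 Fd 0.47 Fl 0.77 Tz 0.0 Mpiv -0.05 Mnut -0.08 C rel d,l mm 104.7 8.4
```

Call:
{"fn": "apply_moves", "kwargs": {
  "increments": [
    [[1,0,0,4,0,0,0],[1,0,0,8,0,0,0],[1,0,0,12,0,0,0],[1,0,0,16,0,0,0],[1,0,0,10,0,0,0]]
  ]
}}

```text
t: 21.6
position: [0.44, 0.1648, 0.1348]
tool_rot: [-0.939, 1.566, -1.561]
wrist_force: [0.1, 1.2, -3.9]
gripper_width: 0.0195
```

```bash
python3 -c "from h import *;ms()"
```

```text
t 21.6 pos [0.44   0.1648 0.1348] yaw 241.78 down [-0.005  0.    -1.   ] F [ 0.1  1.2 -3.9] T [0.05 0.14 0.01] w 0.0195 q6 [ 0.78  0.11 -0.55 -0.   -0.92  0.31]
ang 331.7762608766233 Fd -0.48 Fl 1.14 Tz 0.01 Mpiv -0.06 Mnut -0.11 C rel d,l mm 104.5 9.5
```

Call:
{"fn": "apply_moves", "kwargs": {
  "increments": [
    [[1,-15,0,2,0,0,0],[1,-20,-10,0,0,0,-4],[1,0,-20,0,0,0,-8.5],[1,0,-20,0,0,0,-8.5],[1,0,-20,0,0,0,-8.5]]
  ]
}}

```text
t: 22.1
position: [0.4018, 0.0948, 0.139]
tool_rot: [-0.541, 1.913, -1.904]
wrist_force: [0.7, -0.5, -3.0]
gripper_width: 0.0196
```

Call:
{"fn": "apply_moves", "kwargs": {
  "increments": [
    [[1,0,-30,0,0,0,-8.5],[1,0,-35,0,0,0,-5],[1,3,-40,0,0,0,0],[1,8,-40,0,0,0,0],[1,10,-40,0,0,0,0]]
  ]
}}

```text
t: 22.6
position: [0.4174, -0.0943, 0.1396]
tool_rot: [-0.319, 2.059, -2.046]
wrist_force: [0.6, -0.1, -3.2]
gripper_width: 0.0198
```

```bash
python3 -c "from h import *;st()"
```

```text
t 22.6 pos [ 0.4174 -0.0943  0.1396] yaw 197.81 down [ 0.002  0.007 -1.   ] F [ 0.6 -0.1 -3.2] T [ 0.19 -0.11  0.  ] w 0.0198 q6 [ 0.24  0.02 -0.63 -0.01 -0.92  0.08]
```

Call:
{"fn": "apply_moves", "kwargs": {
  "increments": [
    [[1,12,-40,-10,0,0,0.7],[1,12,-35,-20,0,0,0.7],[1,8,-18,-25,0,0,0],[1,4,-8,-15,0,0,0],[1,0,0,0,0,0,0]]
  ]
}}

```text
t: 23.1
position: [0.4516, -0.2025, 0.068]
tool_rot: [-0.334, 2.048, -2.033]
wrist_force: [-0.8, 0.5, -3.7]
gripper_width: 0.0197
```

```bash
python3 -c "from h import *;st()"
```

```text
t 23.1 pos [ 0.4516 -0.2025  0.068 ] yaw 198.9 down [ 0.004  0.008 -1.   ] F [-0.8  0.5 -3.7] T [0.13 0.38 0.02] w 0.0197 q6 [-0.03  0.23 -0.58 -0.01 -0.75  0.37]
```

Call:
{"fn": "apply_moves", "kwargs": {
  "increments": [
    [[1,3,0,-12,-0.4,0.3,0.3],[1,0,0,-14,0,0,0],[1,0,0,-12,0,0,0],[1,0,0,-5,0,0,0],[1,0,0,0,0,0,0]]
  ]
}}

```text
t: 23.6
position: [0.4548, -0.1994, 0.0246]
tool_rot: [-0.348, 2.037, -2.039]
wrist_force: [-0.9, -0.0, -2.8]
gripper_width: 0.0197
```

```bash
python3 -c "from h import *;st()"
```

```text
t 23.6 pos [ 0.4548 -0.1994  0.0246] yaw 199.39 down [-0.    -0.001 -1.   ] F [-0.9 -0.  -2.8] T [0.08 0.18 0.  ] w 0.0197 q6 [-0.02  0.3  -0.62  0.   -0.64  0.35]
```

Call:
{"fn": "apply_moves", "kwargs": {
  "increments": [
    [[1,0,0,-5,0,0,0],[1,0,0,-3,0,0,0],[1,0,0,-1.5,0,0,0],[1,0,0,0,0,0,0]]
  ]
}}

```text
t: 24.0
position: [0.4561, -0.1987, 0.0171]
tool_rot: [-0.348, 2.033, -2.037]
wrist_force: [-3.0, 1.1, 2.2]
gripper_width: 0.0196
```

```bash
python3 -c "from h import *;st()"
```

```text
t 24.0 pos [ 0.4561 -0.1987  0.0171] yaw 199.56 down [ 0.003 -0.002 -1.   ] F [-3.   1.1  2.2] T [1.02 1.07 0.09] w 0.0196 q6 [-0.01  0.31 -0.63  0.   -0.62  0.35]
```

Call:
{"fn": "apply_moves", "kwargs": {
  "increments": [
    [[0.75,0,0,0,0,0,0],[0.6,0,0,0,0,0,0],[0.45,0,0,0,0,0,0],[0.4,0,0,0,0,0,0],[0.4,0,0,0,0,0,0]]
  ]
}}

```text
t: 24.5
position: [0.4585, -0.1991, 0.0188]
tool_rot: [-0.343, 2.029, -2.037]
wrist_force: [-0.7, -0.2, 0.1]
gripper_width: 0.0481
```

Call:
{"fn": "apply_moves", "kwargs": {
  "increments": [
    [[0.4,0,0,8,0,0,0],[0.4,0,0,20,0,0,0],[0.4,0,0,40,0,0,0],[0.4,0,0,40,0,0,0],[0.4,-20,40,20,0,0,0]]
  ]
}}

```text
t: 25.0
position: [0.4371, -0.1608, 0.1496]
tool_rot: [-0.348, 2.035, -2.041]
wrist_force: [1.0, 2.0, -0.7]
gripper_width: 0.0525
```

Call:
{"fn": "apply_moves", "kwargs": {
  "increments": [
    [[0.4,-10,45,0,0,0,0],[0.4,0,45,0,0,0,0],[0.4,0,45,0,0,0,0],[0.4,0,45,0,0,0,0],[0.4,0,30,0,0,0,0]]
  ]
}}

```text
t: 25.5
position: [0.4261, 0.0555, 0.158]
tool_rot: [-0.327, 2.034, -2.036]
wrist_force: [-0.8, -0.3, -0.4]
gripper_width: 0.0523
```

```bash
python3 - <<'E'
from h import *
st()
S=np.mean([read_camera('side').astype(float) for i in range(3)],0)[...,::-1];T=np.mean([read_camera('top').astype(float) for i in range(3)],0)[...,::-1]
cv2.imwrite('pics/s7.png',S.astype('uint8'));cv2.imwrite('pics/t7.png',T.astype('uint8'))
A=cv2.resize(T[170:230,180:330],(800,320),interpolation=cv2.INTER_CUBIC);B=cv2.resize(S[165:215,200:335],(800,280),interpolation=cv2.INTER_CUBIC)
cv2.imwrite('pics/c11.png',np.clip(np.vstack([A,B]),0,255).astype('uint8'))
E
```

```text
t 25.5 pos [0.4261 0.0555 0.158 ] yaw 199.07 down [ 0.014  0.001 -1.   ] F [-0.8 -0.3 -0.4] T [-0.01  0.07 -0.05] w 0.0523 q6 [ 0.6  -0.   -0.61  0.01 -0.95 -0.27]
```

View pics/c11.png

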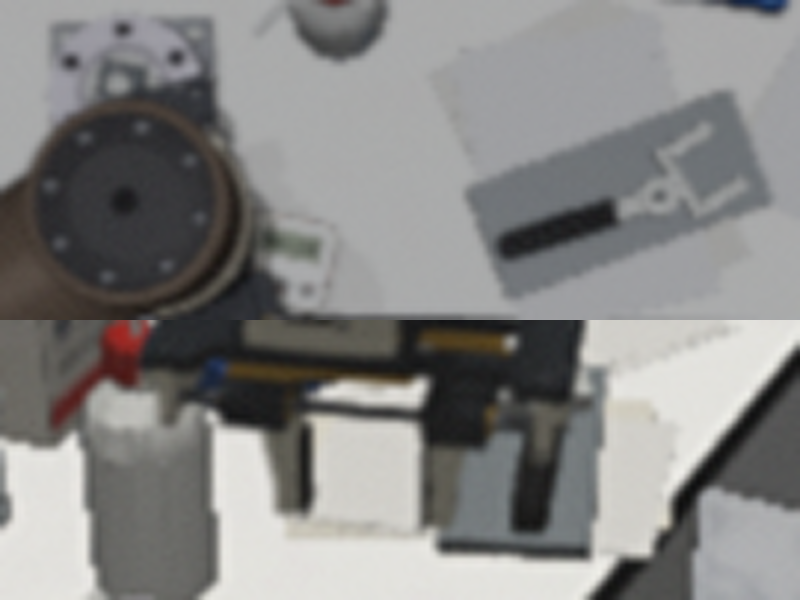

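```bash
python3 -c "from h import *;st();print(hand_in())"
```

```text
t 25.8 pos [0.426  0.0525 0.157 ] yaw 198.98 down [ 0.012  0.    -1.   ] F [ 0.1 -0.4 -0.3] T [-0.02  0.2   0.  ] w 0.0528 q6 [ 0.59 -0.   -0.61  0.01 -0.95 -0.27]
the job is handed in; nothing more can be done
None
```

The nut is tight, the wrench tripped once, and it is lying flat on its pad again. I handed the job in at t = 25.8 s of the 67 s allowed.

- **Grasp:** My first lift began before the fingers had fully closed, so the grip was weak. I put the wrench back on the pad and took it again properly. That put it down with a firm push, up to about 47 N at the wrist.
- **Fit on the nut:** One prong caught on the nut at first. Probing with small sideways moves freed it, and the jaw then went down fully, to washer height.
- **Tightening:** I turned the wrench about 38° clockwise. The moment rose from about 0.15 N m (free turning) to about 0.6 N m (tight), then held at 0.46–0.56 N m while the head folded another 12°. I backed off about 3° within the jaw's play to unload it, then lifted it off.

**Last checks:**
- The final top picture shows the wrench flat on the pad with the head folded about 12° (0.2 rad).
- The timer, seen partly under the arm, and the stand look to be where they were. The forceps and both dishes were not in that last view, so I did not check them.
- The wrist force was back to about zero, with the open gripper clear of everything.
- The side camera disagreed with the kinematics by 3–5 mm in height at the nut, so I relied on the contact forces for the final fit.
- I did not measure the nut's final angle in a picture. That it is tight rests on the moment readings.

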